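# Clamp a plaster mould and pin the clamp shut

### The arm

A 7-joint arm with a two-finger parallel gripper is mounted at the origin on a cart in front of the work surface, level with it; the furniture and walls round the work are solid. World frame = base frame: x ahead of the robot, y to its left, z up, the work surface at z = 0. Lengths are in m, angles in rad, forces in N, time in s.
With the tool pointing down it reaches from about 0.425 to 0.95 m from the base axis. Payload 16.7 kg.
Tool frame: the origin (TCP) lies between the finger pads; the fingertips stand 22 mm ahead of it and the grasp point (between the pads) lies 3 mm ahead of it; z points along the fingers, y is the line along which they close (so a half turn about z gives the same grasp; the last joint's range is limited). The gripper opens to 94 mm and grips with 3 to 60 N. Pads are 16 mm wide; open, the fingers measure 119 mm over their backs; the gripper's body (75 mm by 177 mm) begins 78 mm behind the grasp point.
Start: joints at [-1.264, 0.426, 0.074, 1.606, -0.034, 1.111, -0.067], TCP at [0.297, 0.606, 0.227] pointing down, gripper open.
Joint ranges: [-2.85, 2.85], [-0.5, 2.14], [-1.23, 1.37], [0.21, 2.46], [-1.02, 4.16], [0.16, 2.05], [-2.73, 2.73]. Speed limits (rad/s): [1.89, 1.89, 2.39, 2.39, 3.01, 3.01, 3.01].

### API

Orientations are given as a rotation vector (axis times angle).
In Python, from bench import robot, cams, telemetry, hand_in gives the robot as it stands (robot), with the cameras (cams), the readings (telemetry) and the job as plain functions.
- The arm moves only by the tool drive_effector, called after "Emit:" as a command line: name --argument value ..., lists and objects as JSON in quotes. Schema: {"type":"object","properties":{"moves":{"type":"object","properties":{"sx":{"type":"array","items":{"type":"number"},"minItems":1,"maxItems":8},"sy":{"type":"array","items":{"type":"number"},"minItems":1,"maxItems":8},"sz":{"type":"array","items":{"type":"number"},"minItems":1,"maxItems":8},"rx":{"type":"array","items":{"type":"number"},"minItems":1,"maxItems":8},"ry":{"type":"array","items":{"type":"number"},"minItems":1,"maxItems":8},"rz":{"type":"array","items":{"type":"number"},"minItems":1,"maxItems":8}},"additionalProperties":false,"required":["sx","sy","sz","rx","ry","rz"]},"jaw":{"type":"number"},"grip_force":{"type":"number"},"only":{"type":"string"},"quiet":{"type":"boolean"},"lines":{"type":"string"}},"required":["moves"],"additionalProperties":false}. moves is an object with one list for each field, all of the same length, 1 to 8, a row being the entries at one place: sx, sy, sz (the shift in m), rx, ry, rz (a rotation vector in rad); each row is the pose to reach, as a shift and turn from the pose commanded when the call began, along the tool's axes at that moment; what a row does not reach only later rows make up. A row lasts 1/10 s, in which the tool goes at most 0.05 m and 0.15 rad, less where a joint would pass 70% of its speed; a pose out of reach is approached as far as the arm can. jaw is the finger opening in m, set as the call begins (left out keeps the last). The fingers move at their own pace and stop on an object; grip_force is the grip in N (left out, the last holds). Time passes only in rows, so rows that do not move let the fingers close. The tool returns the time, the measured TCP pose, the force, the opening and the grip force at its end. only (a regular expression) keeps the lines of the reply that match it, lines (a string "A,B") keeps lines A to B, and quiet returns only ok. Input that does not fit is refused with a message, and nothing moves.
- telemetry.get_state(): the state, without advancing time (a new reading comes with each control period).
- cams.grab_frame(name): name is "scene" or "top"; returns (picture, depth): 420x560x3 uint8, red, green, blue; 420x560 float32, m along the optical axis (not along the pixel's ray), 0 where there is no reading.
- cams.camera_model(name): a dict with "K" (3x3 intrinsics, pixels), "cam_to_world" (4x4, takes a point from camera to world coordinates). Camera axes: x right, y up, looking along -z (the intrinsics and any distortion apply to the point x, -y, -z); pixel columns grow to the right and rows downward; lengths in m; the calibration is good to about 2 mm. A picture is of the moment at which its call begins. camera_model takes no time and is no camera call.
- hand_in(): hands the job in; it is judged then, once.
The state is a dict: "time_s": time; "joint_positions": joint angles; "joint_vel": joint speeds; "tau": joint torques, N m; "tcp_pos": TCP position; "eef_rot": TCP orientation; "wrist_force": force on the tool from outside, world axes, zero at the start; "moment": the same for the moment, N m; "width": finger opening in m; "grasp_force": force on a finger pad.
Only numpy, scipy, OpenCV 4.12 (cv2) and the standard library are available. Lean on these libraries where they do the work, as an engineer would, in place of code of your own. Each camera call takes 0.05 s, during which the arm holds its last target. There are 200 camera calls.

### The job

Get the banded plaster mould clamped ready for casting: first push it along its channel on the clamp's board until it stands fully home against the end stop, then swing the clamp's bar all the way down over it so that the bar's eye sits in the fork, and last push the red-headed pin fully home through fork and eye until its head is flush against the guide tube. Leave the two soft cast cups on the ware board undisturbed.

Things in the scene. Friction and masses are not known exactly. Their poses are not given: they have to be found in the camera images.
- clamp: Mould clamp fixed to the table: plywood board 18 mm thick with a mould channel, a hinged green bar and a steel fork. Origin on the table under the centre of the mould's seat; z up; x along the closed bar from fork (near the robot) to hinge; y along channel, hinge axis and pin. In this frame (mm) the board spans x -150 to 160, y -120 to 175. Turned -0.25 to 0.35 rad from the robot's frame.
- stop (a point): Middle of the end stop's face, at x = 0, y = -68, z = 36 mm of the clamp's frame. The stop is a wooden block, x -92 to 92, top 58 mm above the table. The mould slides on the board toward it (clamp's -y) between two rails: inner faces at x = -48 and 48, tops at z = 46, y -68 to 137, open at the +y end.
- clamp_bar (a joint): Angle of the bar (rad): 0 = fully down on its rest, the eye's hole in line with the fork's; grows as its robot-side end rises; starts 0.6 to 0.85. Stiff hinge: the bar stays where left, takes 2 to 4 N at the tab to swing down. Bar 20 mm wide, 14 thick; at 196 mm from the hinge an eye 42 mm across, 20 thick, hole 19.6. A pad under its middle (52 mm across) ends 1 mm above the mould's top when down.
- bar_tab (a point): Middle of the upper face of the black rubber tab at the bar's free end, to be pressed down (40 mm long, 25 wide, 15 thick). 244 mm from the hinge axis and 7.5 mm above the bar's centre line. With the bar down it is at x = -146, y = 0, z = 152 mm of the clamp's frame.
- hinge (a point): Point on the hinge axis at the bar's middle: x = 98, y = 0, z = 145 mm of the clamp's frame. The axis is parallel to the clamp's y. The bracket's tops are at z = 168.
- clevis_pin: Loose steel pin, 16 mm in diameter, red head 35 mm across and 12 thick. Starts drawn back 46 to 51 mm, shank lying in the guide tube. Origin on its axis at the underside of the head; its y axis runs along the shank to the tapered nose, 104 mm away; the head's flat outer face is at y = -12 mm. Pushed along the clamp's +y, which needs a few N. With the bar not down it jams or misses the eye.
- pin_tip (a point): Point on the pin's axis 94 mm from the underside of the head, 10 mm short of the nose's end (the last 14 mm taper).
- guide_mouth (a point): Centre of the guide tube's outer end, against which the underside of the pin's head seats: x = -98, y = -72, z = 145 mm of the clamp's frame. Tube: 32 mm outside, 18 mm bore, from y = -72 to the fork's near cheek at y = -22.
- fork_exit (a point): Centre of the 19.6 mm hole in the outer face of the fork's far cheek: x = -98, y = 22, z = 145 mm of the clamp's frame. pin_tip comes here when the pin is home. Cheeks 10 mm thick, 24 mm apart (y -22 to -12 and 12 to 22), 36 mm wide in x, tops at z = 168.
- mould: White plaster mould with a black band, 91 (x) x 144 (y) x 107 mm, 0.6 to 1.2 kg, loose, standing in the channel (3 to 6 mm play each side) 50 to 80 mm short of the stop. Origin at the centre of its underside; z up, y along its length, as the clamp's y; against the stop its y in the clamp's frame is about 0.
- cup_a: Soft, leather-hard cast cup, 66 mm across, 76 mm high, on the ware board left of the clamp. Origin at the centre of its foot. Leave alone.
- cup_b: Soft, leather-hard cast cup, 64 mm across, 63 mm high, on the same ware board. Origin at the centre of its foot. Leave alone.

How it is judged:
By the outcome, as a careful person would: the job done as asked, in the order asked, and still so for the second after the job is handed in, with the robot touching nothing.
It also fails if it takes over 64 s, if anything falls off the work surface, if the arm or the gripper's body presses on something with over 40 N, if the wrist force passes 120 N, or if a joint passes its speed limit or range.

## Working session

There is one attempt and no reset: what is moved stays moved. The work goes in short steps, Python scripts to look and compute and a tool call to move; the robot and the scene stay as the last step left them, time stands still between calls to the robot, and variables do not carry over. Pictures are saved under pics/ and viewed, at most 10 in all, crops included, and the job is handed in when it is done.

```bash
ls; mkdir -p pics; cat > h.py <<'E'
import numpy as np,cv2
from bench import robot, cams, telemetry, hand_in
def grab(n,f=None):
    p,d=cams.grab_frame(n)
    if f: cv2.imwrite(f,cv2.cvtColor(p,cv2.COLOR_RGB2BGR))
    m=cams.camera_model(n);K=np.array(m["K"]);T=np.array(m["cam_to_world"])
    v,u=np.mgrid[:d.shape[0],:d.shape[1]]
    X=(u-K[0,2])/K[0,0]*d;Y=(v-K[1,2])/K[1,1]*d
    P=np.stack([X,-Y,-d],-1)@T[:3,:3].T+T[:3,3]
    P[d==0]=np.nan
    return p,d,P
E
python3 - <<'E'
from h import *
for n in("scene","top"):
    p,d,P=grab(n,f"pics/{n}0.png");np.savez(f"{n}0.npz",p=p,P=P)
    m=cams.camera_model(n);print({k:np.round(v,3).tolist() if not isinstance(v,str) else v for k,v in m.items()})
s=telemetry.get_state();print(s)
E
```

```text
bench.py
pics
{'K': [[382.018, 0.0, 281.761], [0.0, 382.018, 209.02], [0.0, 0.0, 1.0]], 'cam_to_world': [[0.691, 0.504, -0.519, 0.007], [-0.723, 0.465, -0.511, -0.412], [-0.017, 0.728, 0.685, 0.866], [0.0, 0.0, 0.0, 1.0]]}
{'K': [[402.74, 0.0, 277.258], [0.0, 402.74, 202.593], [0.0, 0.0, 1.0]], 'cam_to_world': [[-0.024, 0.991, -0.132, 0.47], [-1.0, -0.024, 0.002, 0.138], [-0.001, 0.132, 0.991, 0.992], [0.0, 0.0, 0.0, 1.0]]}
{'time_s': 0.1, 'joint_positions': array([-1.26451391,  0.42666927,  0.07388449,  1.60652848, -0.03408868,
        1.11081174, -0.06710799]), 'joint_vel': array([ 1.57684575e-04, -7.66697144e-05, -1.26599486e-03, -1.99613660e-03,
        9.16503674e-04,  2.20117901e-03,  1.79317875e-04]), 'tau': array([ 6.40025799e-03, -9.37457585e+01,  3.67578730e+00, -4.55049956e+01,
       -4.86712251e-02,  1.66010752e-02,  1.34442124e-05]), 'tcp_pos': array([0.29699356, 0.60574166, 0.22685311]), 'eef_rot': array([-7.09820499e-01, -3.06018912e+00,  1.79980404e-03]), 'wrist_force': array([0.2376485 , 0.09588392, 0.25441252]), 'moment': array([0.04736664, 0.01096674, 0.05632601]), 'grasp_force': 0.0, 'width': 0.09410420394517205}
```

View pics/scene0.png

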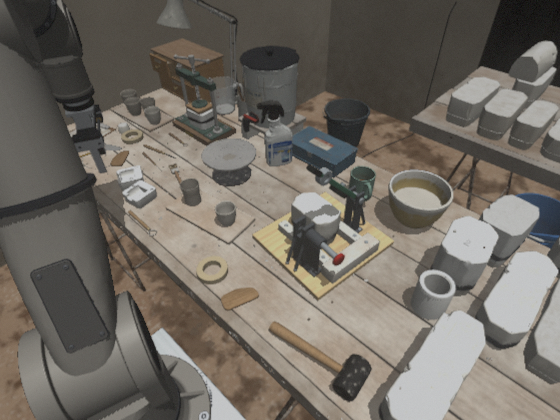

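View pics/top0.png

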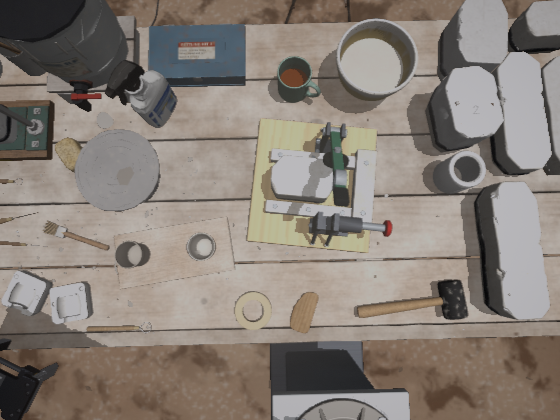

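The scene picture shows the clamp around (320,235) with the hammer in front of it. In the top picture the board spans (249..378, 119..251), the mould is at (303,180), the green bar runs from (337,135) to (341,200), and the red pin head is at (388,228). The cups are at (130,255) and (202,247).

```bash
cat > m.py <<'E'
from h import *
from scipy.spatial import cKDTree
A={n:np.load(f"{n}0.npz") for n in("top","scene")}
p,P=A["top"]["p"],A["top"]["P"]
hsv=cv2.cvtColor(p,cv2.COLOR_RGB2HSV)
roi=np.zeros(p.shape[:2],bool);roi[112:260,240:400]=1
m=roi&(abs(P[...,2]-.018)<.006)&(hsv[...,1]>60)
k=cv2.morphologyEx(m.astype(np.uint8),cv2.MORPH_OPEN,np.ones((2,2)))
Q=P[k>0][:,:2].astype(np.float32)
r=cv2.minAreaRect(Q*1000);print("board",r,np.median(P[k>0][:,2]),len(Q))
for n in A:
    p,P=A[n]["p"],A[n]["P"];hsv=cv2.cvtColor(p,cv2.COLOR_RGB2HSV)
    near=(np.hypot(P[...,0]-r[0][0]/1e3,P[...,1]-r[0][1]/1e3)<.27)
    red=near&((hsv[...,0]<8)|(hsv[...,0]>172))&(hsv[...,1]>150)&(hsv[...,2]>60)
    q=P[red];print(n,"red",len(q),np.median(q,0),q.min(0),q.max(0))
    mt=near&(P[...,2]>.115)&(P[...,2]<.132)&(hsv[...,1]<50)&(hsv[...,2]>120)
    q=P[mt];print(n,"mould top",len(q),q.mean(0));print(cv2.minAreaRect((q[:,:2]*1000).astype(np.float32)))
    gr=near&(hsv[...,0]>50)&(hsv[...,0]<95)&(hsv[...,1]>60)&(P[...,2]>.1)
    q=P[gr];print(n,"green",len(q),q.min(0),q.max(0),q[np.argmax(q[:,2])])
    hi=near&(P[...,2]>.15);q=P[hi];q=q[q[:,2].argsort()[::-1]];print("highest",q[:3].round(3).tolist())
E
python3 m.py
python3 - <<'E'
import cv2
for n,(a,b,c,d) in {"scene0":(140,300,240,410),"top0":(105,265,235,405)}.items():
    i=cv2.imread(f"pics/{n}.png")[a:b,c:d];cv2.imwrite(f"pics/{n}c.png",cv2.resize(i,None,fx=3.7,fy=3.7,interpolation=2))
a=cv2.imread("pics/scene0c.png");cv2.imwrite
E
```

```text
board ((nan, nan), (0.0, 0.0), 0.0) nan 1478
  return _methods._mean(a, axis=axis, dtype=dtype,
  ret = um.true_divide(
Traceback (most recent call last):
  File "m.py", line 15, in <module>
    q=P[red];print(n,"red",len(q),np.median(q,0),q.min(0),q.max(0))
                                                 ~~~~~^^^
ValueError: zero-size array to reduction operation minimum which has no identity
```

View pics/scene0c.png

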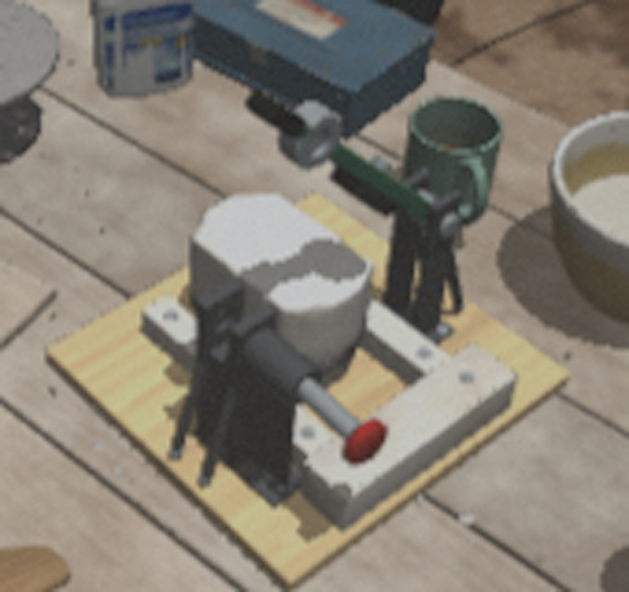

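The crop shows the pin's red head at (365,440), the fork and tube at (270,360), the open bar with its black tab at (275,112) and eye at (310,135), the mould at (280,260), and the stop at the lower right.

```bash
sed -i 's/^Q=P\[k>0\].*/k=(k>0)\&np.isfinite(P[...,2]);Q=P[k][:,:2].astype(np.float32);print(len(Q))\nif len(Q)==0: print(np.nanmin(P[roi],0),np.nanmax(P[roi],0),np.isfinite(P[...,2]).mean())/' m.py; sed -i 's/q=P\[red\];/q=P[red];q=q[np.isfinite(q[:,2])];/' m.py; python3 m.py
```

```text
1472
board ((633.0093383789062, 63.398414611816406), (320.0721435546875, 266.88623046875), 9.408272743225098) 0.019112677445023707 1472
top red 55 [ 0.52213586 -0.09328822  0.15576074] [ 0.50815409 -0.09794561  0.14717386] [ 0.53720779 -0.08989251  0.15969744]
top mould top 2384 [0.65723634 0.07007082 0.12539488]
((717.8716430664062, 28.08154296875), (158.7192840576172, 346.5413513183594), 62.25791549682617)
top green 300 [0.58449491 0.00103807 0.15938065] [0.72966123 0.03463282 0.31118175] [0.58449491 0.02122655 0.31118175]
highest [[0.558, 0.037, 0.343], [0.559, 0.026, 0.342], [0.558, 0.036, 0.342]]
scene red 32 [ 0.51679529 -0.0946295   0.15313076] [ 0.50646421 -0.09888461  0.14246535] [ 0.53327991 -0.09093495  0.15651786]
scene mould top 927 [0.65247191 0.06542555 0.12225712]
((703.4033813476562, -30.980575561523438), (284.5782165527344, 322.07080078125), 64.69580078125)
scene green 81 [0.61149083 0.00119079 0.16335679] [0.71475208 0.01536712 0.26995815] [0.61839216 0.0135449  0.26995815]
highest [[0.552, 0.028, 0.339], [0.556, 0.026, 0.339], [0.555, 0.022, 0.338]]
```

```bash
cat > fit.py <<'E'
from h import *
from scipy.optimize import minimize
def cl(n):
    a=np.load(f"{n}0.npz");P=a["P"].reshape(-1,3);c=a["p"].reshape(-1,3);k=np.isfinite(P[:,2]);return P[k],c[k]
def tocl(P,x): 
    c,s=np.cos(x[2]),np.sin(x[2]);q=P-[x[0],x[1],0];return np.c_[c*q[:,0]+s*q[:,1],-s*q[:,0]+c*q[:,1],q[:,2]]*[1e3,1e3,1e3]
def cost(x,P):
    q=tocl(P,x);d=np.maximum(np.maximum(-150-q[:,0],q[:,0]-160),np.maximum(-120-q[:,1],q[:,1]-175))
    h=np.clip(q[:,2]/18,0,1);return np.mean((1/(1+np.exp(np.clip(d/1.5,-30,30)))-h)**2)
if __name__=="__main__":
  for n in("top","scene"):
    P,c=cl(n);k=(P[:,2]<.03)&(abs(P[:,0]-.633)<.19)&(abs(P[:,1]-.04)<.19)
    b=min((minimize(cost,[.633+dx,.04+dy,t],args=(P[k],),method="Nelder-Mead",options=dict(xatol=1e-5,fatol=1e-9,initial_simplex=np.array([.633+dx,.04+dy,t])+np.r_[np.zeros((1,3)),np.diag([.02,.02,.1])])) for dx in(-.01,.01) for dy in(-.015,.01) for t in(-.1,0)),key=lambda r:r.fun)
    x=b.x;print(n,x.round(4),b.fun)
    q=tocl(P,x);hsv=cv2.cvtColor(c[None],cv2.COLOR_RGB2HSV)[0]
    red=((hsv[:,0]<8)|(hsv[:,0]>172))&(hsv[:,1]>150)&(abs(q[:,0])<150)&(q[:,1]<-60)&(q[:,1]>-200);print(" head",np.median(q[red],0).round(1),q[red].min(0).round(1),q[red].max(0).round(1))
    def rep(l,k): print(" ",l,k.sum(),np.percentile(q[k],[2,50,98],axis=0).round(1).tolist())
    rep("stop top",(abs(q[:,2]-58)<6)&(q[:,1]<-40)&(q[:,1]>-120)&(abs(q[:,0])<92))
    rep("tube top",(abs(q[:,0]+98)<25)&(q[:,1]<-27)&(q[:,1]>-67)&(q[:,2]>153)&(q[:,2]<172))
    rep("pin top",(abs(q[:,0]+98)<15)&(q[:,1]<-78)&(q[:,1]>-110)&(q[:,2]>145)&(q[:,2]<172))
    rep("mould top",(abs(q[:,0])<60)&(q[:,1]>-30)&(q[:,1]<170)&(abs(q[:,2]-125)<7)&(hsv[:,1]<60))
    rep("bar",(abs(q[:,1])<25)&(q[:,2]>190)&(abs(q[:,0])<170))
    rep("tabtip",(abs(q[:,1])<25)&(q[:,2]>330-25)&(abs(q[:,0])<170))
    k=(abs(q[:,1])<8)&(q[:,2]>190)&(q[:,0]>-60)&(q[:,0]<90)&(abs(hsv[:,0].astype(int)-72)<25)&(hsv[:,1]>60)
    print("  bar angle",np.median(np.arctan2(q[k,2]-145,98-q[k,0])),k.sum())
E
python3 fit.py
```

```text
top [ 0.6367  0.0205 -0.1235] 0.007183360725657539
 head [ -99.5 -127.7  155.8] [-113.7 -131.8  147.2] [ -84.2 -123.8  159.7]
  stop top 1396 [[-73.6, -112.9, 54.9], [6.4, -90.9, 58.9], [88.3, -68.4, 62.3]]
  tube top 262 [[-112.3, -65.7, 153.6], [-98.8, -46.7, 159.9], [-84.3, -27.6, 163.9]]
  pin top 105 [[-105.5, -109.3, 145.3], [-99.0, -94.3, 149.4], [-91.4, -79.1, 153.2]]
  mould top 2242 [[-44.5, -2.7, 121.8], [-4.4, 60.7, 125.5], [39.6, 122.9, 128.7]]
  bar 1019 [[-85.4, -20.0, 196.4], [-20.8, 2.6, 281.2], [58.6, 21.3, 340.6]]
  tabtip 444 [[-86.5, -10.9, 305.6], [-62.3, 0.8, 324.0], [-27.2, 12.5, 341.4]]
  bar angle 0.8684057367222097 191
scene [ 0.6359  0.0229 -0.1218] 0.01867774606018952
 head [-103.7 -130.9  153.1] [-114.2 -135.5  142.5] [ -87.5 -127.3  156.5]
  stop top 741 [[-88.7, -115.1, 52.6], [4.7, -95.9, 55.5], [86.7, -70.8, 58.5]]
  tube top 114 [[-112.4, -66.3, 153.2], [-102.1, -47.3, 157.2], [-88.3, -27.9, 160.4]]
  pin top 47 [[-105.5, -109.6, 145.2], [-100.3, -93.6, 146.7], [-94.4, -78.4, 150.4]]
  mould top 998 [[-45.7, -12.2, 119.0], [-4.9, 50.3, 122.4], [37.6, 118.8, 125.4]]
  bar 522 [[-86.7, -23.4, 200.2], [-31.2, -10.4, 278.3], [43.6, 8.7, 336.4]]
  tabtip 129 [[-87.8, -14.3, 305.2], [-77.2, -9.8, 327.4], [-35.4, 8.5, 338.2]]
  bar angle nan 0
  return _methods._mean(a, axis=axis, dtype=dtype,
  ret = ret.dtype.type(ret / rcount)
```

```bash
cat > t.py <<'E'
import sys
from h import *
from scipy.spatial.transform import Rotation as R
X=[.636,.0212,-.1228]
def w(c): 
    r=R.from_euler("z",X[2]);return r.apply(np.array(c)/1e3)+[X[0],X[1],0]
def info(*targets):   # fingertip centre targets, clamp mm
    s=telemetry.get_state();Rt=R.from_rotvec(s["eef_rot"]);p=np.array(s["tcp_pos"])
    tip=p+Rt.apply([0,0,.022]);c=R.from_euler("z",X[2]).inv()
    print("t",round(s["time_s"],2),"tip clamp",(c.apply(tip-[X[0],X[1],0])*1e3).round(1),"F clamp",c.apply(s["wrist_force"]).round(1),"w",round(s["width"],4))
    yaw=np.array([[0,0,0]])
    G=np.c_[[0,-1,0],[1,0,0],[0,0,-1]]  # placeholder
    ty=c.apply(Rt.as_matrix()[:,1]);print("tool y in clamp",ty.round(3),"tool z",Rt.as_matrix()[:,2].round(3),"turn about tool z to align:",round(float(np.arctan2(ty[1],ty[0])),3))
    for t in targets: print(t,"->",Rt.inv().apply(w(t)-tip).round(4))
if __name__=="__main__": info(*[tuple(map(float,a.split(","))) for a in sys.argv[1:]])
E
python3 t.py 0,175,250 0,175,55
python3 - <<'E'
from fit import *
P,c=cl("top");q=tocl(P,[.636,.0212,-.1228])
print("corridor max h",[ (a,round(P[k,2].max(),3)) for a in np.arange(.2,.6,.05) for k in [(abs(P[:,1]-a)<.025)&(P[:,0]<.75)&(P[:,0]>.3)] if k.any()])
for lo,hi in((100,135),(140,180),(180,230)):
    k=(abs(q[:,0])<110)&(q[:,1]>lo)&(q[:,1]<hi);print(lo,hi,q[k,2].max())
k=(abs(q[:,0])<25)&(q[:,2]>60)&(q[:,1]>60)&(q[:,1]<200);print("mould end",np.percentile(q[k,1],[90,98,99.5,100]),)
E
```

```text
t 0.1 tip clamp [-408.1  538.6  204.9] F clamp [0.2 0.1 0.3] w 0.0941
tool y in clamp [ 0.327  0.945 -0.001] tool z [-0.    -0.001 -1.   ] turn about tool z to align: 1.238
(0.0, 175.0, 250.0) -> [-0.5045 -0.2103 -0.0449]
(0.0, 175.0, 55.0) -> [-0.5045 -0.21    0.1501]
corridor max h [(np.float64(0.2), np.float64(0.024)), (np.float64(0.25), np.float64(0.024)), (np.float64(0.3), np.float64(0.078)), (np.float64(0.35), np.float64(0.078)), (np.float64(0.39999999999999997), np.float64(0.1)), (np.float64(0.44999999999999996), np.float64(0.102)), (np.float64(0.49999999999999994), np.float64(0.102)), (np.float64(0.5499999999999999), np.float64(0.35))]
100 135 129.77508936504756
140 180 24.622553162368277
180 230 15.9024196430404
mould end [120.4162203  126.07377627 126.92531568 127.78572525]
```

Emit:
drive_effector --moves '{"sx": [-0.05, -0.5, -0.5, -0.5, -0.5, -0.5, -0.5, -0.5], "sy": [-0.02, -0.21, -0.21, -0.21, -0.21, -0.21, -0.21, -0.21], "sz": [-0.045, -0.045, -0.045, -0.045, -0.045, -0.045, -0.045, -0.045], "rx": [0, 0, 0, 0, 0, 0, 0, 0], "ry": [0, 0, 0, 0, 0, 0, 0, 0], "rz": [0.12, 1.238, 1.238, 1.238, 1.238, 1.238, 1.238, 1.238]}' --jaw 0.03

```text
time_s: 0.9
tcp_pos: [0.5534, 0.3118, 0.2685]
eef_rot: [-2.288, -2.152, 0.0]
wrist_force: [0.8, 1.1, 0.4]
width: 0.0334
grasp_force: 0.0
```

```bash
python3 t.py 0,175,250 0,160,55
```

```text
t 0.9 tip clamp [-117.6  278.3  246.5] F clamp [0.7 1.2 0.4] w 0.0334
tool y in clamp [ 0.998  0.062 -0.   ] tool z [-0.  0. -1.] turn about tool z to align: 0.062
(0.0, 175.0, 250.0) -> [-0.1104  0.111  -0.0035]
(0.0, 160.0, 55.0) -> [-0.1254  0.1101  0.1915]
```

Emit:
drive_effector --moves '{"sx": [-0.11, -0.11, -0.11, -0.11, -0.11], "sy": [0.111, 0.111, 0.111, 0.111, 0.111], "sz": [0, 0, 0, 0, 0], "rx": [0, 0, 0, 0, 0], "ry": [0, 0, 0, 0, 0], "rz": [0.062, 0.062, 0.062, 0.062, 0.062]}'

```text
time_s: 1.4
tcp_pos: [0.658, 0.1956, 0.2679]
eef_rot: [2.351, 2.084, -0.002]
wrist_force: [-0.8, 0.2, -0.6]
width: 0.0298
grasp_force: 0.0
```

```bash
python3 t.py 0,155,55
```

```text
t 1.4 tip clamp [  0.4 175.8 245.9] F clamp [-0.8  0.1 -0.6] w 0.0298
tool y in clamp [ 1.     0.002 -0.   ] tool z [-0.001 -0.001 -1.   ] turn about tool z to align: 0.002
(0.0, 155.0, 55.0) -> [-0.0206 -0.0004  0.1909]
```

Emit:
drive_effector --moves '{"sx": [-0.02, -0.02, -0.02, -0.02, -0.02, -0.02], "sy": [0, 0, 0, 0, 0, 0], "sz": [0.05, 0.1, 0.15, 0.19, 0.19, 0.19], "rx": [0, 0, 0, 0, 0, 0], "ry": [0, 0, 0, 0, 0, 0], "rz": [0, 0, 0, 0, 0, 0]}'

```text
time_s: 2.0
tcp_pos: [0.6546, 0.179, 0.0793]
eef_rot: [-2.346, -2.089, 0.001]
wrist_force: [0.4, -0.4, 0.4]
width: 0.03
grasp_force: 0.0
```

```bash
python3 t.py
```

```text
t 2.0 tip clamp [ -0.9 158.9  57.3] F clamp [ 0.4 -0.4  0.4] w 0.03
tool y in clamp [ 1.     0.007 -0.001] tool z [-0.001 -0.    -1.   ] turn about tool z to align: 0.007
```

Emit:
drive_effector --moves '{"sx": [-0.01, -0.02, -0.025, -0.03, -0.035, -0.04, -0.04], "sy": [0, 0, 0, 0, 0, 0, 0], "sz": [0, 0, 0, 0, 0, 0, 0], "rx": [0, 0, 0, 0, 0, 0, 0], "ry": [0, 0, 0, 0, 0, 0, 0], "rz": [0, 0, 0, 0, 0, 0, 0]}'

```text
time_s: 2.7
tcp_pos: [0.6512, 0.138, 0.0802]
eef_rot: [2.348, 2.087, 0.005]
wrist_force: [2.2, 2.6, 2.8]
width: 0.03
grasp_force: 1.8
```

```bash
python3 t.py
```

```text
t 2.7 tip clamp [  0.9 117.9  58.2] F clamp [1.8 2.8 2.8] w 0.03
tool y in clamp [1.    0.005 0.002] tool z [ 0.003  0.002 -1.   ] turn about tool z to align: 0.005
```

Emit:
drive_effector --moves '{"sx": [-0.005, -0.01, -0.015, -0.02, -0.025, -0.03, -0.03], "sy": [0, 0, 0, 0, 0, 0, 0], "sz": [0, 0, 0, 0, 0, 0, 0], "rx": [0, 0, 0, 0, 0, 0, 0], "ry": [0, 0, 0, 0, 0, 0, 0], "rz": [0, 0, 0, 0, 0, 0, 0]}'

```text
time_s: 3.4
tcp_pos: [0.6475, 0.1083, 0.08]
eef_rot: [2.348, 2.087, 0.004]
wrist_force: [1.0, 3.5, 2.3]
width: 0.0302
grasp_force: 2.0
```

```bash
python3 t.py
```

```text
t 3.4 tip clamp [ 0.8 87.9 58. ] F clamp [0.6 3.6 2.3] w 0.0302
tool y in clamp [1.    0.005 0.002] tool z [ 0.002  0.001 -1.   ] turn about tool z to align: 0.005
```

Emit:
drive_effector --moves '{"sx": [-0.002, -0.004, -0.006, -0.006], "sy": [0, 0, 0, 0], "sz": [0, 0, 0, 0], "rx": [0, 0, 0, 0], "ry": [0, 0, 0, 0], "rz": [0, 0, 0, 0]}'

```text
time_s: 3.8
tcp_pos: [0.6468, 0.1031, 0.0799]
eef_rot: [2.347, 2.088, 0.004]
wrist_force: [1.8, 6.9, 5.1]
width: 0.0298
grasp_force: 3.4
```

```bash
python3 t.py
```

```text
t 3.8 tip clamp [ 0.8 82.7 57.9] F clamp [1.  7.1 5.1] w 0.0298
tool y in clamp [1.    0.006 0.002] tool z [ 0.002  0.002 -1.   ] turn about tool z to align: 0.006
```

Emit:
drive_effector --moves '{"sx": [-0.002, -0.003, -0.003], "sy": [0, 0, 0], "sz": [0, 0, 0], "rx": [0, 0, 0], "ry": [0, 0, 0], "rz": [0, 0, 0]}'

```text
time_s: 4.1
tcp_pos: [0.6465, 0.1003, 0.0799]
eef_rot: [-2.347, -2.088, -0.004]
wrist_force: [0.4, 6.2, 5.3]
width: 0.0302
grasp_force: 3.6
```

```bash
python3 t.py
```

```text
t 4.1 tip clamp [ 0.8 79.8 57.9] F clamp [-0.3  6.2  5.3] w 0.0302
tool y in clamp [1.    0.006 0.002] tool z [ 0.002  0.002 -1.   ] turn about tool z to align: 0.006
```

Emit:
drive_effector --moves '{"sx": [-0.002, -0.003, -0.003], "sy": [0, 0, 0], "sz": [0, 0, 0], "rx": [0, 0, 0], "ry": [0, 0, 0], "rz": [0, 0, 0]}'

```text
time_s: 4.4
tcp_pos: [0.6464, 0.0991, 0.08]
eef_rot: [-2.345, -2.089, -0.007]
wrist_force: [2.1, 14.1, 6.3]
width: 0.03
grasp_force: 7.3
```

```bash
python3 t.py
```

```text
t 4.4 tip clamp [ 0.8 78.7 58. ] F clamp [ 0.3 14.2  6.3] w 0.03
tool y in clamp [1.    0.007 0.002] tool z [ 0.003  0.004 -1.   ] turn about tool z to align: 0.007
```

Emit:
drive_effector --moves '{"sx": [-0.002, -0.002, -0.002], "sy": [0, 0, 0], "sz": [0, 0, 0], "rx": [0, 0, 0], "ry": [0, 0, 0], "rz": [0, 0, 0]}'

```text
time_s: 4.7
tcp_pos: [0.6465, 0.0987, 0.0803]
eef_rot: [-2.343, -2.09, -0.009]
wrist_force: [2.5, 20.5, 8.2]
width: 0.0302
grasp_force: 10.4
```

```bash
python3 t.py
```

```text
t 4.7 tip clamp [ 0.9 78.3 58.3] F clamp [-0.  20.7  8.2] w 0.0302
tool y in clamp [1.    0.009 0.003] tool z [ 0.003  0.005 -1.   ] turn about tool z to align: 0.009
```

Emit:
drive_effector --moves '{"sx": [-0.002, -0.002, -0.002], "sy": [0, 0, 0], "sz": [0, 0, 0], "rx": [0, 0, 0], "ry": [0, 0, 0], "rz": [0, 0, 0]}'

```text
time_s: 5.0
tcp_pos: [0.6465, 0.0984, 0.0806]
eef_rot: [-2.342, -2.091, -0.012]
wrist_force: [3.0, 27.2, 9.6]
width: 0.03
grasp_force: 13.7
```

```bash
python3 t.py
```

```text
t 5.0 tip clamp [ 1.1 78.1 58.6] F clamp [-0.3 27.4  9.6] w 0.03
tool y in clamp [1.    0.01  0.003] tool z [ 0.004  0.007 -1.   ] turn about tool z to align: 0.01
```

Emit:
drive_effector --moves '{"sx": [0.03, 0.07, 0.07, 0.07, 0.07, 0.07, 0.07, 0.07], "sy": [0, 0, 0, 0, 0, 0, 0, 0], "sz": [0, 0, -0.05, -0.1, -0.15, -0.2, -0.25, -0.3], "rx": [0, 0, 0, 0, 0, 0, 0, 0], "ry": [0, 0, 0, 0, 0, 0, 0, 0], "rz": [0, 0, 0, 0, 0, 0, 0, 0]}' --jaw 0

```text
time_s: 5.8
tcp_pos: [0.6525, 0.1607, 0.3814]
eef_rot: [2.348, 2.086, 0.001]
wrist_force: [0.9, 0.2, 0.2]
width: 0.0004
grasp_force: 0.0
```

```bash
python3 t.py -40,140,400
python3 - <<'E'
from fit import *
for n in("top","scene"):
    p,d,P=grab(n,f"pics/{n}1.png");k=np.isfinite(P[...,2]);q=tocl(P[k],[.636,.0212,-.1228])
    k=(abs(q[:,0])<25)&(q[:,2]>60)&(q[:,2]<132)&(q[:,1]>20)&(q[:,1]<110);print(n,np.percentile(q[k,1],[90,98,100]))
    for a in(-30,-10,10,30):
        j=k&(abs(q[:,0]-a)<8);print("  ",a,np.percentile(q[j,1],98) if j.any() else 0)
i=cv2.imread("pics/top1.png")[100:270,230:410];cv2.imwrite("pics/top1c.png",cv2.resize(i,None,fx=3,fy=3,interpolation=2))
E
```

```text
t 5.8 tip clamp [ -0.7 140.5 359.4] F clamp [0.9 0.3 0.2] w 0.0004
tool y in clamp [1.    0.005 0.001] tool z [ 0.001  0.    -1.   ] turn about tool z to align: 0.005
(-40.0, 140.0, 400.0) -> [-0.0003 -0.0393 -0.0406]Traceback (most recent call last):
  File "<stdin>", line 4, in <module>
    return _quantile_unchecked(
        a, q, axis, out, overwrite_input, method, keepdims, weights)
    return _ureduce(a,
                    func=_quantile_ureduce_func,
    ...<5 lines>...
                    overwrite_input=overwrite_input,
                    method=method)
    r = func(a, **kwargs)
    result = _quantile(arr,
                       quantiles=q,
    ...<2 lines>...
                       out=out,
                       weights=wgt)
    slices_having_nans = np.isnan(arr[-1, ...])
                                  ~~~^^^^^^^^^
IndexError: index -1 is out of bounds for axis 0 with size 0
```

Emit:
drive_effector --moves '{"sx": [0, -0.04, -0.08, -0.12, -0.14, -0.14, -0.14], "sy": [0, -0.02, -0.04, -0.057, -0.057, -0.057, -0.057], "sz": [-0.04, -0.04, -0.04, -0.04, -0.04, -0.04, -0.04], "rx": [0, 0, 0, 0, 0, 0, 0], "ry": [0, 0, 0, 0, 0, 0, 0], "rz": [0, 0, 0, 0, 0, 0, 0]}'

```text
time_s: 6.55
tcp_pos: [0.5799, 0.0291, 0.419]
eef_rot: [-2.349, -2.086, -0.001]
wrist_force: [-0.5, 0.9, -0.3]
width: 0.0004
grasp_force: 0.0
```

```bash
python3 t.py -58,0,345 -58,0,330 -92,0,292 -117,0,249 -133,0,202 -140,0,152; python3 - <<'E'
from h import *
grab("scene","pics/scene1.png");i=cv2.imread("pics/scene1.png")[100:310,220:430];cv2.imwrite("pics/scene1c.png",cv2.resize(i,None,fx=2.8,fy=2.8,interpolation=2))
E
```

```text
t 6.55 tip clamp [-56.6   1.  397. ] F clamp [-0.6  0.8 -0.3] w 0.0004
tool y in clamp [1.    0.005 0.   ] tool z [ 0.001  0.001 -1.   ] turn about tool z to align: 0.005
(-58.0, 0.0, 345.0) -> [-0.001  -0.0014  0.052 ]
(-58.0, 0.0, 330.0) -> [-0.001  -0.0014  0.067 ]
(-92.0, 0.0, 292.0) -> [-0.0009 -0.0354  0.105 ]
(-117.0, 0.0, 249.0) -> [-0.0008 -0.0605  0.1479]
(-133.0, 0.0, 202.0) -> [-0.0008 -0.0765  0.1949]
(-140.0, 0.0, 152.0) -> [-0.0008 -0.0835  0.2449]
```

View pics/scene1c.png

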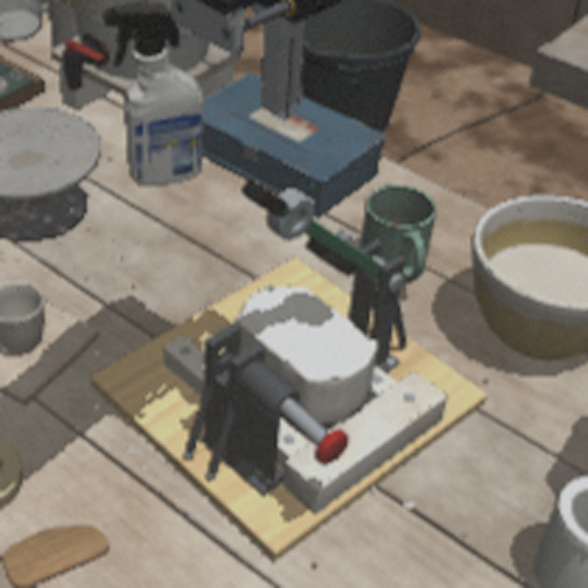

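The mould at (320,345) now meets the stop at (345,410). The closed fingers at (285,110) are above the tab at (262,195).

Emit:
drive_effector --moves '{"sx": [0, 0, 0, 0, 0, 0, 0, 0], "sy": [0, 0, -0.001, -0.002, -0.01, -0.02, -0.028, -0.035], "sz": [0.03, 0.05, 0.06, 0.067, 0.077, 0.087, 0.096, 0.105], "rx": [0, 0, 0, 0, 0, 0, 0, 0], "ry": [0, 0, 0, 0, 0, 0, 0, 0], "rz": [0, 0, 0, 0, 0, 0, 0, 0]}'

```text
time_s: 7.4
tcp_pos: [0.5452, 0.034, 0.3135]
eef_rot: [2.347, 2.088, 0.001]
wrist_force: [0.3, 1.7, 0.9]
width: 0.0008
grasp_force: 0.7
```

```bash
python3 t.py -92,0,292 -117,0,249 -133,0,202 -140,0,152
```

```text
t 7.4 tip clamp [-91.6   1.6 291.5] F clamp [0.1 1.7 0.9] w 0.0008
tool y in clamp [1.    0.006 0.001] tool z [ 0.001  0.    -1.   ] turn about tool z to align: 0.006
(-92.0, 0.0, 292.0) -> [-0.0016 -0.0004 -0.0005]
(-117.0, 0.0, 249.0) -> [-0.0015 -0.0254  0.0425]
(-133.0, 0.0, 202.0) -> [-0.0014 -0.0414  0.0895]
(-140.0, 0.0, 152.0) -> [-0.0014 -0.0485  0.1395]
```

Emit:
drive_effector --moves '{"sx": [-0.001, -0.001, -0.001, -0.001, -0.001, -0.001, -0.001, -0.001], "sy": [-0.007, -0.014, -0.02, -0.025, -0.03, -0.034, -0.038, -0.041], "sz": [0.01, 0.021, 0.032, 0.042, 0.053, 0.065, 0.077, 0.089], "rx": [0, 0, 0, 0, 0, 0, 0, 0], "ry": [0, 0, 0, 0, 0, 0, 0, 0], "rz": [0, 0, 0, 0, 0, 0, 0, 0]}'

```text
time_s: 8.2
tcp_pos: [0.5041, 0.0374, 0.2235]
eef_rot: [-2.348, -2.088, 0.0]
wrist_force: [-0.7, 0.7, 0.7]
width: 0.0003
grasp_force: 0.5
```

```bash
python3 t.py  -133,0,202 -140,0,152; python3 - <<'E'
from h import *
grab("scene","pics/scene2.png");i=cv2.imread("pics/scene2.png")[100:310,220:430];cv2.imwrite("pics/scene2c.png",cv2.resize(i,None,fx=2.8,fy=2.8,interpolation=2))
E
```

```text
t 8.2 tip clamp [-1.329e+02 -1.000e-01  2.015e+02] F clamp [-0.8  0.6  0.7] w 0.0003
tool y in clamp [ 1.     0.006 -0.   ] tool z [-0. -0. -1.] turn about tool z to align: 0.006
(-133.0, 0.0, 202.0) -> [ 0.0001 -0.0001 -0.0005]
(-140.0, 0.0, 152.0) -> [ 0.0001 -0.0071  0.0495]
```

View pics/scene2c.png

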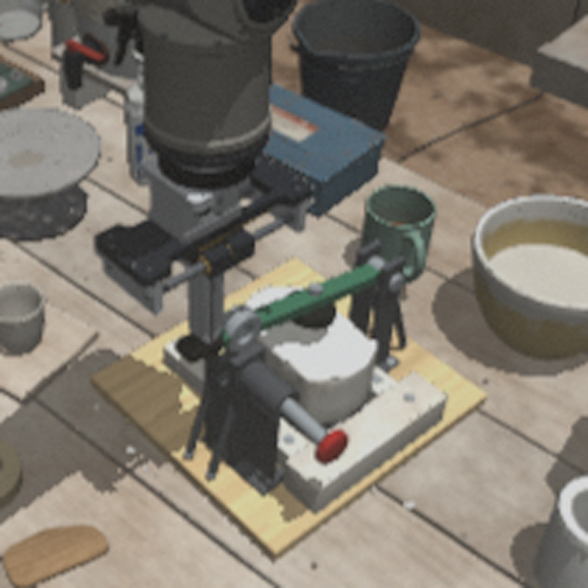

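The bar is following: the eye at (242,325) is coming down into the fork, with the fingers on the tab at (205,345).

Emit:
drive_effector --moves '{"sx": [0, 0, 0, 0, 0, 0], "sy": [-0.003, -0.005, -0.006, -0.007, -0.007, -0.007], "sz": [0.012, 0.024, 0.036, 0.046, 0.05, 0.05], "rx": [0, 0, 0, 0, 0, 0], "ry": [0, 0, 0, 0, 0, 0], "rz": [0, 0, 0, 0, 0, 0]}'

```text
time_s: 8.85
tcp_pos: [0.4971, 0.0382, 0.1746]
eef_rot: [-2.347, -2.086, 0.002]
wrist_force: [-8.4, 0.6, 15.1]
width: 0.0004
grasp_force: 7.4
```

```bash
python3 t.py  -140,0,152
```

```text
t 8.85 tip clamp [-140.    -0.2  152.6] F clamp [-8.4 -0.4 15.1] w 0.0004
tool y in clamp [ 1.     0.005 -0.002] tool z [-0.002  0.    -1.   ] turn about tool z to align: 0.005
(-140.0, 0.0, 152.0) -> [0.0002 0.     0.0006]
```

Emit:
drive_effector --moves '{"sx": [0, 0, 0, 0], "sy": [0, 0, 0, 0], "sz": [0.001, 0.002, 0.003, 0.003], "rx": [0, 0, 0, 0], "ry": [0, 0, 0, 0], "rz": [0, 0, 0, 0]}'

```text
time_s: 9.25
tcp_pos: [0.4972, 0.0382, 0.174]
eef_rot: [-2.346, -2.085, -0.001]
wrist_force: [-28.1, -2.3, 70.7]
width: 0.0005
grasp_force: 35.1
```

```bash
python3 t.py
```

```text
t 9.25 tip clamp [-1.399e+02 -1.000e-01  1.520e+02] F clamp [-27.6  -5.7  70.7] w 0.0005
tool y in clamp [ 1.     0.005 -0.002] tool z [-0.001  0.002 -1.   ] turn about tool z to align: 0.005
```

Emit:
drive_effector --moves '{"sx": [0, 0, 0, -0.05, -0.1, -0.16, -0.16, -0.16], "sy": [0, 0, 0, 0.015, 0.03, 0.042, 0.042, 0.042], "sz": [-0.02, -0.07, -0.1, -0.1, -0.1, -0.1, -0.1, -0.1], "rx": [0, 0, 0, 0, 0, 0, 0, 0], "ry": [0, 0, 0, 0, 0, 0, 0, 0], "rz": [0, 0, 0, 0, 0, 0, 0, 0]}'

```text
time_s: 10.05
tcp_pos: [0.5203, -0.1285, 0.2713]
eef_rot: [2.352, 2.082, -0.001]
wrist_force: [-0.4, 0.2, 0.4]
width: 0.0005
grasp_force: 0.0
```

```bash
python3 t.py -98,-158,126 -98,-90,126; python3 - <<'E'
from fit import *
p,d,P=grab("scene","pics/scene3.png");i=cv2.imread("pics/scene3.png")[100:310,220:430];cv2.imwrite("pics/scene3c.png",cv2.resize(i,None,fx=2.8,fy=2.8,interpolation=2))
E
```

```text
t 10.05 tip clamp [ -96.5 -162.8  249.3] F clamp [-0.5  0.2  0.4] w 0.0005
tool y in clamp [ 1.     0.001 -0.   ] tool z [-0.    -0.001 -1.   ] turn about tool z to align: 0.001
(-98.0, -158.0, 126.0) -> [ 0.0049 -0.0015  0.1233]
(-98.0, -90.0, 126.0) -> [ 0.0729 -0.0014  0.1233]
```

View pics/scene3c.png

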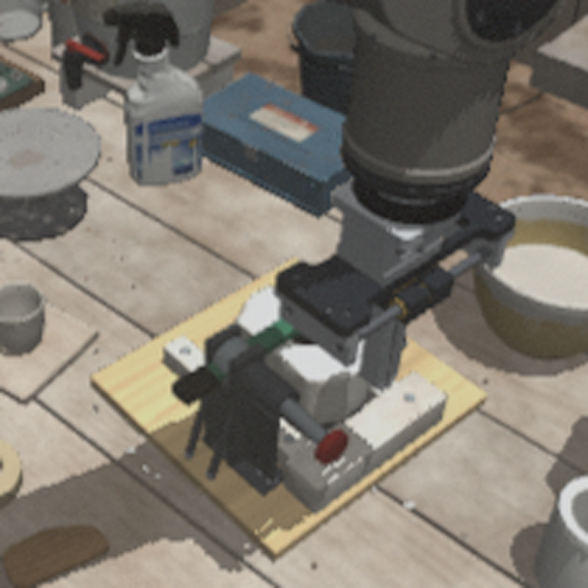

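The bar is down, with its eye in the fork at (225,350). The pin head is at (330,445).

Emit:
drive_effector --moves '{"sx": [0, 0, 0, 0, 0.005, 0.01, 0.015, 0.02], "sy": [-0.002, -0.002, -0.002, -0.002, -0.002, -0.002, -0.002, -0.002], "sz": [0.05, 0.09, 0.122, 0.122, 0.122, 0.122, 0.122, 0.122], "rx": [0, 0, 0, 0, 0, 0, 0, 0], "ry": [0, 0, 0, 0, 0, 0, 0, 0], "rz": [0, 0, 0, 0, 0, 0, 0, 0]}'

```text
time_s: 10.9
tcp_pos: [0.5218, -0.1054, 0.1508]
eef_rot: [2.346, 2.087, 0.002]
wrist_force: [0.1, -10.6, 5.0]
width: 0.0005
grasp_force: 5.1
```

```bash
python3 t.py
```

```text
t 10.9 tip clamp [ -97.8 -139.7  128.8] F clamp [  1.4 -10.5   5. ] w 0.0005
tool y in clamp [1.    0.006 0.002] tool z [ 0.002 -0.    -1.   ] turn about tool z to align: 0.006
```

Emit:
drive_effector --moves '{"sx": [0.004, 0.008, 0.012, 0.016, 0.02, 0.02], "sy": [0, 0, 0, 0, 0, 0], "sz": [0, 0, 0, 0, 0, 0], "rx": [0, 0, 0, 0, 0, 0], "ry": [0, 0, 0, 0, 0, 0], "rz": [0, 0, 0, 0, 0, 0]}'

```text
time_s: 11.5
tcp_pos: [0.5241, -0.0866, 0.1509]
eef_rot: [2.347, 2.084, 0.002]
wrist_force: [0.4, -0.8, 1.1]
width: 0.0006
grasp_force: 0.5
```

```bash
python3 t.py
```

```text
t 11.5 tip clamp [ -97.7 -120.7  128.9] F clamp [ 0.5 -0.7  1.1] w 0.0006
tool y in clamp [1.    0.004 0.003] tool z [ 0.003 -0.001 -1.   ] turn about tool z to align: 0.004
```

Emit:
drive_effector --moves '{"sx": [0.004, 0.008, 0.012, 0.016, 0.02, 0.023, 0.025, 0.025], "sy": [0, 0, 0, 0, 0, 0, 0, 0], "sz": [0, 0, 0, 0, 0, 0, 0, 0], "rx": [0, 0, 0, 0, 0, 0, 0, 0], "ry": [0, 0, 0, 0, 0, 0, 0, 0], "rz": [0, 0, 0, 0, 0, 0, 0, 0]}'

```text
time_s: 12.3
tcp_pos: [0.5262, -0.0604, 0.1495]
eef_rot: [-2.347, -2.088, 0.0]
wrist_force: [0.8, -0.6, 0.4]
width: 0.0002
grasp_force: 0.0
```

```bash
python3 t.py
```

```text
t 12.3 tip clamp [-99.  -94.5 127.5] F clamp [ 0.9 -0.5  0.4] w 0.0002
tool y in clamp [ 1.     0.006 -0.   ] tool z [-0.  0. -1.] turn about tool z to align: 0.006
```

Emit:
drive_effector --moves '{"sx": [0.002, 0.004, 0.005, 0.005], "sy": [0, 0, 0, 0], "sz": [0, 0, 0, 0], "rx": [0, 0, 0, 0], "ry": [0, 0, 0, 0], "rz": [0, 0, 0, 0]}'

```text
time_s: 12.7
tcp_pos: [0.5263, -0.0592, 0.1495]
eef_rot: [2.349, 2.083, -0.004]
wrist_force: [-0.1, -19.6, -0.1]
width: 0.0007
grasp_force: 9.4
```

```bash
python3 t.py
```

```text
t 12.7 tip clamp [-99.  -93.3 127.5] F clamp [  2.3 -19.5  -0.1] w 0.0007
tool y in clamp [1.    0.003 0.   ] tool z [-0.    -0.003 -1.   ] turn about tool z to align: 0.003
```

Emit:
drive_effector --moves '{"sx": [0.002, 0.003, 0.003], "sy": [0, 0, 0], "sz": [0, 0, 0], "rx": [0, 0, 0], "ry": [0, 0, 0], "rz": [0, 0, 0]}'

```text
time_s: 13.0
tcp_pos: [0.5263, -0.059, 0.1496]
eef_rot: [2.349, 2.079, -0.007]
wrist_force: [-3.0, -34.1, -0.3]
width: 0.0007
grasp_force: 17.2
```

```bash
python3 t.py
```

```text
t 13.0 tip clamp [-99.  -93.1 127.6] F clamp [  1.2 -34.3  -0.3] w 0.0007
tool y in clamp [1.    0.001 0.   ] tool z [-0.    -0.006 -1.   ] turn about tool z to align: 0.001
```

Emit:
drive_effector --moves '{"sx": [-0.02, -0.06, -0.06, -0.06, -0.09, -0.14, -0.19, -0.24], "sy": [0, 0, 0, 0, 0, 0, 0, 0], "sz": [0, 0, -0.05, -0.1, -0.15, -0.18, -0.18, -0.18], "rx": [0, 0, 0, 0, 0, 0, 0, 0], "ry": [0, 0, 0, 0, 0, 0, 0, 0], "rz": [0, 0, 0, 0, 0, 0, 0, 0]}'

```text
time_s: 13.8
tcp_pos: [0.5008, -0.2792, 0.3309]
eef_rot: [2.345, 2.088, 0.004]
wrist_force: [0.9, 0.2, -0.4]
width: 0.0005
grasp_force: 0.0
```

```bash
python3 t.py
```

```text
t 13.8 tip clamp [ -97.3 -314.7  308.9] F clamp [ 0.8  0.3 -0.4] w 0.0005
tool y in clamp [1.    0.007 0.003] tool z [ 0.003  0.    -1.   ] turn about tool z to align: 0.007
```

Emit:
drive_effector --moves '{"sx": [-0.05, -0.1, -0.1, -0.1], "sy": [0, 0, 0, 0], "sz": [0, 0, 0, 0], "rx": [0, 0, 0, 0], "ry": [0, 0, 0, 0], "rz": [0, 0, 0, 0]}'

```text
time_s: 14.2
tcp_pos: [0.4881, -0.3783, 0.3287]
eef_rot: [-2.35, -2.084, 0.001]
wrist_force: [0.6, 1.2, -0.2]
width: 0.0006
grasp_force: 0.0
```

```bash
python3 - <<'E'
from fit import *
for n in("top","scene"):
    p,d,P=grab(n,f"pics/{n}4.png");np.savez(f"{n}4.npz",p=p,P=P)
    k=np.isfinite(P[...,2]);q=tocl(P[k],[.636,.0212,-.1228]);hsv=cv2.cvtColor(p,cv2.COLOR_RGB2HSV)[k]
    def rep(l,k): print(" ",l,k.sum(),np.percentile(q[k],[2,50,98],axis=0).round(1).tolist() if k.any() else "")
    print(n);rep("head",((hsv[:,0]<8)|(hsv[:,0]>172))&(hsv[:,1]>150)&(abs(q[:,0])<150)&(q[:,1]<-60)&(q[:,1]>-200))
    rep("pin out",(abs(q[:,0]+98)<10)&(q[:,1]>24)&(q[:,1]<60)&(abs(q[:,2]-148)<10))
    rep("bar",(abs(q[:,1])<8)&(abs(q[:,2]-152)<12)&(q[:,0]<70)&(q[:,0]>-60))
    rep("tab",(abs(q[:,1])<10)&(abs(q[:,2]-152)<15)&(q[:,0]<-130)&(q[:,0]>-170))
    rep("mould",(abs(q[:,0])<25)&(q[:,2]>60)&(q[:,2]<132)&(q[:,1]>20)&(q[:,1]<140))
a=cv2.imread("pics/top4.png")[110:260,240:400];b=cv2.imread("pics/scene4.png")[150:300,250:410]
cv2.imwrite("pics/c4.png",cv2.resize(np.hstack([a,b]),None,fx=2.5,fy=2.5,interpolation=2))
E
```

```text
top
  head 50 [[-111.9, -80.8, 153.0], [-99.2, -77.5, 160.3], [-85.1, -73.7, 163.4]]
  pin out 18 [[-102.3, 24.5, 143.7], [-98.0, 26.9, 149.2], [-92.9, 31.0, 151.2]]
  bar 453 [[-57.0, -7.7, 150.2], [2.2, 0.2, 153.0], [67.2, 7.7, 160.5]]
  tab 167 [[-164.8, -9.4, 150.2], [-148.1, -0.0, 153.4], [-130.8, 9.4, 156.2]]
  mould 515 [[-23.8, 21.9, 95.3], [-1.9, 46.7, 125.3], [23.5, 71.7, 128.6]]
scene
  head 37 [[-113.5, -82.8, 150.4], [-103.8, -79.7, 156.8], [-89.2, -74.7, 160.2]]
  pin out 0 
  bar 201 [[-57.2, -7.7, 146.3], [-1.0, -0.7, 149.9], [66.7, 7.6, 157.2]]
  tab 98 [[-167.7, -9.7, 141.0], [-153.1, -0.9, 149.9], [-131.6, 8.6, 152.5]]
  mould 157 [[-23.6, 32.1, 120.1], [-3.3, 50.1, 122.4], [23.1, 70.9, 125.2]]
```

View pics/c4.png

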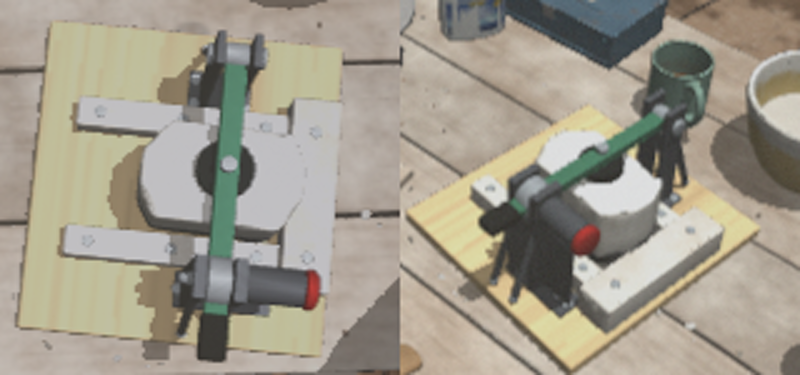

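The left half shows the bar down, the pin head at (312,290) flush against the tube, the nose out past the fork at (180,290), and the mould against the stop at (300,190). Mould end at y≈72, tab z≈152 and head at y≈-73 to -83 all agree, so I'm handing in.

```bash
python3 -c "
from bench import robot, cams, telemetry, hand_in
print(hand_in())"
```

```text
the job is handed in; nothing more can be done
None
```

The job is handed in after about 14 s: the mould is home against the stop, the bar is down with its eye in the fork, and the pin is flush against the guide tube; I kept the arm well clear of the cups.

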